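# Flip the hot rail's lids shut

## Task

Shut the hot rail for the lull in service: push the lids of the two empty pans up and over and press each one fully down shut, without gripping or slamming them and without lifting the pans out of their seats. Leave the pan with the serving spoon in it open, and leave its lid, the spoon and everything else on the counter as they are.

Things in the scene. Friction and masses are not known exactly. Their poses are not given: they have to be found in the camera images.
- rail: the countertop hot rail, a stainless steel box 660 mm long (its y), 230 mm deep (its x) and 120 mm high, fixed to the counter; origin on the counter under the middle of its middle pan, x away from the robot, y along the row of pans. Three equal steel pans hang in its deck, centres at y = -176, 0 and +176 mm; at its left end (y 260 to 375 mm) is bare deck with a shaker standing on it. Its yaw is the yaw of every pan
- pan_a: an empty pan: steel pan 176 x 162 mm over its flange, 67 mm deep, about 0.7 kg, hanging loose by its flange in the rail with 3 mm of play; origin at the centre of its underside, 57 mm over the counter; x towards its lid's hinge, y along the row; the hinge axis runs along y 80 mm beyond the centre (far side from the robot) and 72 mm over the underside, so 129 mm over the counter. Which of the three places it has varies
- lid_a (a joint): angle of the lid of pan a, rad: 0 shut and flat, 1.57 upright, up to 2.15 leaning back away from the robot; the hinge is stiff by friction (0.36 N m), so that the lid stays at any angle; it takes 3 to 6 N pushed square on the lid's outer face about 120 mm from the hinge
- lid_a_edge (a point): the middle of the lid's free edge, on its outer (when shut, upper) face, 166 mm from the hinge axis and 4 mm off the lid's mid-plane; a pull tab 60 mm wide reaches 16 mm further
- lid_a_cover: the outer sheet of the lid of pan a: 160 mm (hinge to free edge) x 156 mm wide x 4 mm, origin on the hinge axis, x from free edge to hinge, z out of the outer face, which lies 4 mm off the axis plane; lid total 0.24 kg
- lid_a_liner: the inner liner of that lid: a 4 mm sheet under the cover, 3 to 5 mm short of its edges (so the lid is 8 mm thick) with a plug 136 x 122 x 6 mm in its middle that enters the pan's mouth; same origin and axes as the cover
- pan_b: an empty pan: steel pan 176 x 162 mm over its flange, 67 mm deep, about 0.7 kg, hanging loose by its flange in the rail with 3 mm of play; origin at the centre of its underside, 57 mm over the counter; x towards its lid's hinge, y along the row; the hinge axis runs along y 80 mm beyond the centre (far side from the robot) and 72 mm over the underside, so 129 mm over the counter. Which of the three places it has varies
- lid_b (a joint): angle of the lid of pan b, rad: 0 shut and flat, 1.57 upright, up to 2.15 leaning back away from the robot; the hinge is stiff by friction (0.36 N m), so that the lid stays at any angle; it takes 3 to 6 N pushed square on the lid's outer face about 120 mm from the hinge
- lid_b_edge (a point): the middle of the lid's free edge, on its outer (when shut, upper) face, 166 mm from the hinge axis and 4 mm off the lid's mid-plane; a pull tab 60 mm wide reaches 16 mm further
- lid_b_cover: the outer sheet of the lid of pan b: 160 mm (hinge to free edge) x 156 mm wide x 4 mm, origin on the hinge axis, x from free edge to hinge, z out of the outer face, which lies 4 mm off the axis plane; lid total 0.24 kg
- lid_b_liner: the inner liner of that lid: a 4 mm sheet under the cover, 3 to 5 mm short of its edges (so the lid is 8 mm thick) with a plug 136 x 122 x 6 mm in its middle that enters the pan's mouth; same origin and axes as the cover
- pan_c: the pan that holds the serving spoon: steel pan 176 x 162 mm over its flange, 67 mm deep, about 0.7 kg, hanging loose by its flange in the rail with 3 mm of play; origin at the centre of its underside, 57 mm over the counter; x towards its lid's hinge, y along the row; the hinge axis runs along y 80 mm beyond the centre (far side from the robot) and 72 mm over the underside, so 129 mm over the counter. Which of the three places it has varies
- lid_c (a joint): angle of the lid of pan c, rad: 0 shut and flat, 1.57 upright, up to 2.15 leaning back away from the robot; the hinge is stiff by friction (0.36 N m), so that the lid stays at any angle; it takes 3 to 6 N pushed square on the lid's outer face about 120 mm from the hinge
- lid_c_edge (a point): the middle of the lid's free edge, on its outer (when shut, upper) face, 166 mm from the hinge axis and 4 mm off the lid's mid-plane; a pull tab 60 mm wide reaches 16 mm further
- lid_c_cover: the outer sheet of the lid of pan c: 160 mm (hinge to free edge) x 156 mm wide x 4 mm, origin on the hinge axis, x from free edge to hinge, z out of the outer face, which lies 4 mm off the axis plane; lid total 0.24 kg
- lid_c_liner: the inner liner of that lid: a 4 mm sheet under the cover, 3 to 5 mm short of its edges (so the lid is 8 mm thick) with a plug 136 x 122 x 6 mm in its middle that enters the pan's mouth; same origin and axes as the cover
- spoon: serving spoon about 290 mm long with a round bowl 60 mm wide, steel with a black handle, standing in pan c with its bowl in the pan and its handle sloping up over the near flange towards the robot, its end about 100 mm nearer the robot than the pan's flange and 90 mm above the rail's deck; origin at the pan's floor
- shaker: glass shaker with a steel top, 44 mm wide, 81 mm high, on the bare deck at the rail's left end; origin under its centre
- squeeze_bottle: clear squeeze bottle, 58 mm wide, 170 mm high, on the counter to the left; origin under its centre
- portion_bowl: white bowl 110 mm wide, 50 mm high, on the counter close behind the rail (on its far side); origin under its centre
- tape_roll: roll of tape 100 mm wide, 48 mm high, lying flat on the counter close behind the rail; origin under its centre
- tongs: tongs 240 mm long, 17 mm high, lying on the counter close behind the rail; origin at mid-length, underside
- mug: white mug 80 mm wide, 90 mm high, on the counter left of the rail; origin under its centre
- spare_lid: loose flat pan lid 176 x 162 mm with a grip, 26 mm high, on the counter right of the rail; origin under its centre

How it is judged:
By the outcome, as a careful person would: the job done as asked, in the order asked, and still so for the second after the job is handed in, with the robot touching nothing.
It also fails if it takes over 58 s, if anything falls off the work surface, if the arm or the gripper's body presses on something with over 40 N, if the wrist force passes 120 N, or if a joint passes its speed limit or range.

## Robot

A 7-joint arm with a two-finger parallel gripper is mounted at the origin on the work surface. World frame = base frame: x ahead of the robot, y to its left, z up, the work surface at z = 0. Lengths are in m, angles in rad, forces in N, time in s.
With the tool pointing down it reaches from about 0.4 to 0.875 m from the base axis. Payload 19.3 kg.
Tool frame: the origin (TCP) lies at the very end of the fingers, on their centre line; the grasp point (between the pads) lies 19 mm behind it; z points along the fingers, y is the direction in which the jaws open and shut (so a half turn about z gives the same grasp; the last joint's range is limited). The gripper opens to 85 mm and grips with 20 to 120 N. Pads are 22 mm wide; open, the fingers measure 114 mm over their backs; the gripper's body (76 mm by 85 mm) begins 54 mm behind the grasp point. The pads swing forward as they close: fully open they stand 13 mm farther back than shut.
Start: joints at [1.146, 0.521, -0.036, 1.599, 0.021, 1.021, -0.113], TCP at [0.217, -0.586, 0.231] pointing down, gripper open.
Joint ranges: [-2.91, 2.91], [-0.3, 2.13], [-1.5, 1.42], [0.17, 2.43], [-1.26, 4.41], [0.16, 1.93], [-2.52, 2.52]. Speed limits (rad/s): [1.89, 1.89, 2.39, 2.39, 3.01, 3.01, 3.01].

## Interface

Orientations are given as [roll, pitch, yaw] about the fixed x, y, z axes, in that order (R = Rz(yaw) Ry(pitch) Rx(roll)).
In Python, from workcell import bot, grab_frame, calibration, workorder gives the robot as it stands.
- The arm moves only by the tool move_arm, never from a script. Its arguments are lists of equal length, an entry for each row: "jaw": the closure in counts, from 0 (fully open) to 255 (shut); "dp": the shift along the tool's x, y, z in units of 800 mm (1.0 is 800 mm), a list of three; "rotation": the turn, a rotation vector about the tool's x, y, z in units of pi rad (1.0 is pi rad), a list of three. In form: {"jaw": [jaw, ...], "dp": [[dx, dy, dz], ...], "rotation": [[rx, ry, rz], ...]}. A call has 1 to 10 rows; each row shifts and turns the commanded pose from where the row before left it, along the tool's axes as they then stand; what a row does not reach is not made up. A row lasts 1/8 s, in which the tool goes at most 62.5 mm and 10.7 degrees, less where a joint would pass 70% of its speed; a pose out of reach is approached as far as the arm can. A call with a number of a shift or a turn outside -1 to 1 is refused whole. A call with a gripper value outside its range is refused whole. The fingers move at their own pace and stop on an object; "squeeze" is the grip in N (left out, the last holds). Time passes only in rows, so rows that do not move let the fingers close. It gives the time, the measured TCP pose, the force and the opening at its end, in the units of the state.
- bot.observe(): the state, without advancing time (a new reading comes with each control period).
- grab_frame(name): name is "scene" or "top" or "wrist"; returns the picture (400x640x3 uint8, blue, green, red); there is no depth.
- calibration(name): a dict with "camera_matrix" (3x3 intrinsics, pixels), "T" (4x4, takes a point from camera to world coordinates). Camera axes: x right, y down, z forward; pixel columns grow to the right and rows downward; lengths in m; the calibration is good to about 2 mm. The wrist camera is an equidistant fisheye: a pixel r from the principal point sees the ray r / f radians off the axis. A picture is of the moment at which its call begins: read the wrist's pose just before it. calibration takes no time and is no camera call; for the wrist camera it gives the pose at the moment of the call.
- workorder.job_done(): hands the job in, once; it reports no verdict.
The state is a dict: "clock": time; "qpos": joint angles; "qd": joint speeds; "joint_efforts": joint torques, N m; "position": TCP position; "tool_rot": TCP orientation; "force": force on the tool from outside, world axes, zero at the start; "moment": the same for the moment, N m; "grip_width": finger opening in m.
Only numpy, scipy, OpenCV 4.12 (cv2) and the standard library are available. Lean on these libraries where they do the work, as an engineer would, in place of code of your own. Each camera call takes 0.05 s, during which the arm holds its last target. There are 200 camera calls.

## Working session

There is one attempt and no reset: what is moved stays moved. The work goes in short steps, Python scripts to look and compute and a tool call to move; the robot and the scene stay as the last step left them, time stands still between calls to the robot, and variables do not carry over. Pictures are saved under pics/ and viewed, about 8 in all and at most 12, crops included, and the job is handed in when it is done.

Besides the shell and the picture viewer there is one more tool, called after "Emit:" as name(argument=value, ...) on one line, values as JSON. move_arm: Moves the arm, as the interface text tells. Shifts and turns lie within -1 to 1; 1 stands for 800 mm of shift or pi rad of turn. Its arguments: {"type":"object","properties":{"jaw":{"type":"array","items":{"type":"number"}},"dp":{"type":"array","items":{"type":"array","items":{"type":"number","minimum":-1,"maximum":1}}},"rotation":{"type":"array","items":{"type":"array","items":{"type":"number","minimum":-1,"maximum":1}}},"squeeze":{"type":"number"}},"required":["jaw","dp","rotation"]}

```bash
mkdir -p pics; python3 - <<'E'
from workcell import bot, grab_frame, calibration
import cv2,numpy as np
s=bot.observe();print({k:np.round(v,3) for k,v in s.items()})
for n in("scene","top"):
    cv2.imwrite(f"pics/{n}0.png",grab_frame(n)); c=calibration(n);print(n,np.round(c["camera_matrix"],1).tolist(),np.round(c["T"],4).tolist())
E
```

```text
{'clock': np.float64(0.0), 'qpos': array([ 1.146,  0.522, -0.036,  1.6  ,  0.021,  1.021, -0.113]), 'qd': array([-0.001,  0.   ,  0.002, -0.001,  0.   , -0.   , -0.   ]), 'joint_efforts': array([-2.0000e-03, -9.2712e+01,  1.9790e+00, -3.6993e+01,  1.8000e-02,
        8.0000e-03,  0.0000e+00]), 'position': array([ 0.217, -0.586,  0.231]), 'tool_rot': array([-3.14 ,  0.   ,  0.355]), 'force': array([ 1.132, -0.343, -0.079]), 'moment': array([-0.002,  0.026,  0.044]), 'grip_width': np.float64(0.086)}
scene [[409.3, 0.0, 320.4], [0.0, 409.3, 200.5], [0.0, 0.0, 1.0]] [[0.0097, 0.8597, -0.5106, 1.304], [1.0, -0.008, 0.0055, -0.0305], [0.0006, -0.5107, -0.8598, 1.4052], [0.0, 0.0, 0.0, 1.0]]
top [[414.4, 0.0, 311.1], [0.0, 414.4, 197.0], [0.0, 0.0, 1.0]] [[-0.0003, -0.9932, 0.1163, 0.3672], [-1.0, -0.0004, -0.0064, -0.0265], [0.0065, -0.1163, -0.9932, 1.4419], [0.0, 0.0, 0.0, 1.0]]
```

View pics/scene0.png

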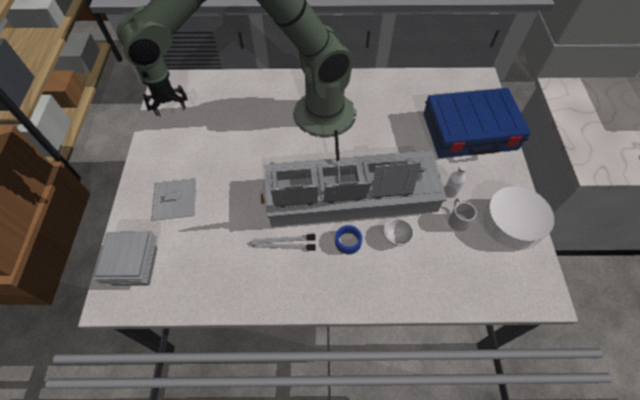

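View pics/top0.png

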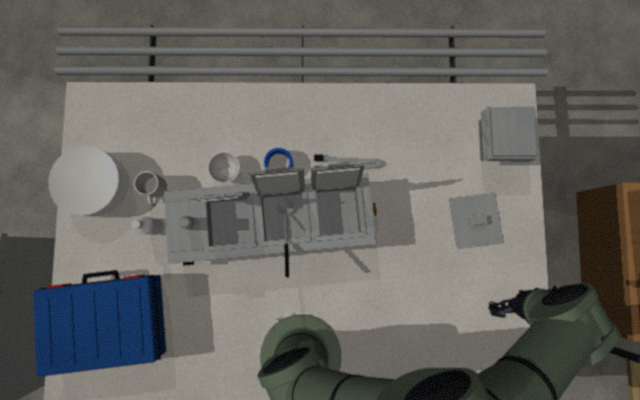

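The spoon stands in the middle pan, so the left and right pans are the ones to shut. I'll zoom in on both views.

```bash
python3 - <<'E'
import cv2,numpy as np
a=cv2.imread("pics/top0.png")[145:275,160:385];b=cv2.imread("pics/scene0.png")[140:230,250:460]
a=cv2.resize(a,(790,456),interpolation=cv2.INTER_CUBIC);b=cv2.resize(b,(790,339),interpolation=cv2.INTER_CUBIC)
cv2.imwrite("pics/ca.png",a);cv2.imwrite("pics/cb.png",b)
E
```

```text
(no output)
```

View pics/ca.png

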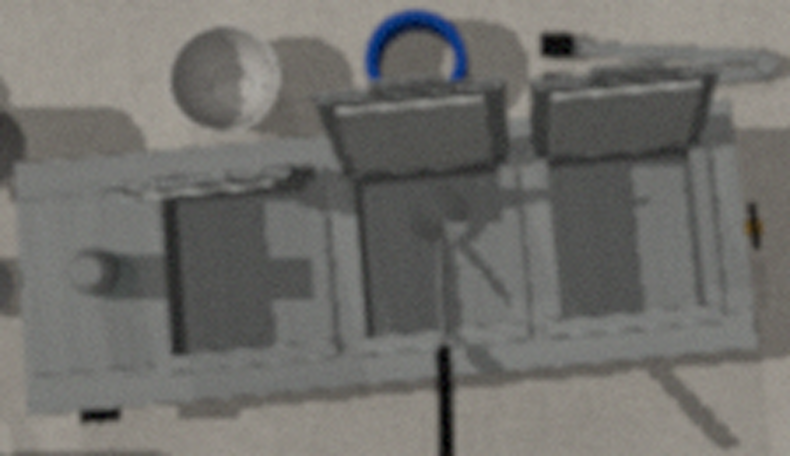

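View pics/cb.png

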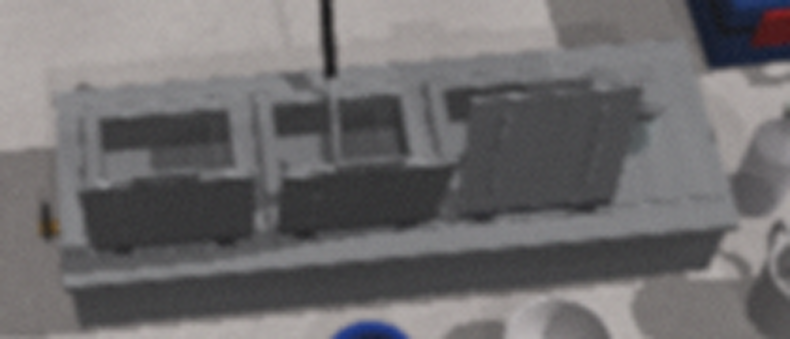

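```bash
cat > h.py <<'E'
import numpy as np
from workcell import calibration
C={n:calibration(n) for n in("top","scene")}
def ray(n,p):
    if n=="top": p=np.array(p)/3.511+(160,145)
    else: p=np.array(p)/3.762+(250,140)
    c=C[n];d=c["T"][:3,:3]@np.linalg.solve(c["camera_matrix"],[p[0],p[1],1]);return c["T"][:3,3],d/np.linalg.norm(d)
def plane(n,p,z):
    o,d=ray(n,p);return o+d*(z-o[2])/d[2]
def tri(pt,ps):
    o,d=ray("top",pt);q,e=ray("scene",ps)
    s=np.linalg.lstsq(np.c_[d,-e],q-o,rcond=None)[0];a,b=o+s[0]*d,q+s[1]*e
    return (a+b)/2,np.linalg.norm(a-b)
E
python3 - <<'E'
from h import *
np.set_printoptions(precision=3,suppress=True)
for k,p in dict(farL=(15,165),nearL=(28,413),nearLin=(35,372),nearR=(755,348),nearRin=(740,315),farR=(730,108)).items(): print("top",k,plane("top",p,.12))
for k,p in dict(nearRight=(55,90),nearLeft=(690,42),farLeft=(735,220),farRight=(62,283)).items(): print("scene",k,plane("scene",p,.12))
for k,p in dict(Redge1=((535,80),(252,180)),Redge2=((715,72),(80,190)),Ledge1=((125,190),(640,88)),Ledge2=((310,170),(472,92)),
 Medge1=((325,97),(453,165)),Medge2=((503,85),(280,178))).items(): print(k,*tri(*p))
for k,p in dict(RhL=(550,160),RhR=(690,150),MhL=(357,178),MhR=(497,172)).items(): print("hinge",k,plane("top",p,.129))
for k,p in dict(RhL=(255,235),RhR=(90,245),LhL=(605,207),LhR=(455,212)).items(): print("hinge sc",k,plane("scene",p,.129))
E
```

```text
top farL [0.538 0.436 0.12 ]
top nearL [0.314 0.415 0.12 ]
top nearLin [0.35 0.41 0.12]
top nearR [ 0.372 -0.238  0.12 ]
top nearRin [ 0.401 -0.225  0.12 ]
top farR [ 0.591 -0.219  0.12 ]
scene nearRight [ 0.375 -0.236  0.12 ]
scene nearLeft [0.319 0.425 0.12 ]
scene farLeft [0.537 0.436 0.12 ]
scene farRight [ 0.6   -0.216  0.12 ]
Redge1 [ 0.587 -0.036  0.279] 0.0038253405850819816
Redge2 [ 0.594 -0.184  0.276] 0.001627557611239875
Ledge1 [0.497 0.302 0.284] 0.022871841163093938
Ledge2 [0.511 0.15  0.3  ] 0.01984975290835207
Medge1 [0.573 0.137 0.278] 0.008983511340053662
Medge2 [ 0.584 -0.011  0.276] 0.002173373841309598
hinge RhL [ 0.542 -0.053  0.129]
hinge RhR [ 0.551 -0.18   0.129]
hinge MhL [0.525 0.123 0.129]
hinge MhR [ 0.531 -0.005  0.129]
hinge sc RhL [ 0.554 -0.032  0.129]
hinge sc RhR [ 0.564 -0.19   0.129]
hinge sc LhL [0.526 0.308 0.129]
hinge sc LhR [0.53  0.162 0.129]
```

Findings, measured in the rail frame:

| Quantity | Value |
|---|---|
| Rail origin | about (0.460, 0.056) |
| Rail yaw | about 0.085 rad |
| Measured deck | 660 x 224 mm (given as 660 x 230) |
| Right lid angle | about 1.8 rad |
| Left lid angle | about 1.43 rad |

I'll square the tool to the rail, raise it and go around behind the right lid with the fingers shut.

Emit:
move_arm(jaw=[255, 255, 255, 255, 255, 255, 255, 255, 255, 255], dp=[[0, 0, -0.05], [0, 0, -0.06], [0, 0, -0.06], [0.06, -0.025, 0], [0.06, -0.025, 0], [0.06, -0.025, 0], [0.06, -0.025, 0], [0.06, -0.025, 0], [0.06, -0.025, 0], [0.06, -0.025, 0]], rotation=[[0, 0, 0.0287], [0, 0, 0.0287], [0, 0, 0.0286], [0, 0, 0], [0, 0, 0], [0, 0, 0], [0, 0, 0], [0, 0, 0], [0, 0, 0], [0, 0, 0]])

```text
clock: 1.35
position: [0.5413, -0.4172, 0.367]
tool_rot: [-3.141, 0.0, 0.084]
force: [-0.4, 0.0, 0.8]
grip_width: 0.0
```

```bash
cat > st.py <<'E'
import numpy as np
from workcell import bot
s=bot.observe();a=.085;d=np.array(s["position"])-[.46,.056,0]
R=np.array([[np.cos(a),np.sin(a),0],[-np.sin(a),np.cos(a),0],[0,0,1]])
print("t%.2f rail xyz"%s["clock"],np.round(R@d,4),"rot",np.round(s["tool_rot"],3),"F",np.round(R@s["force"],1),"w",round(s["grip_width"],3))
E
python3 st.py
```

```text
t1.35 rail xyz [ 0.0408 -0.4784  0.367 ] rot [-3.141  0.     0.084] F [-0.4  0.1  0.8] w 0.0
```

Emit:
move_arm(jaw=[255, 255, 255, 255, 255, 255, 255, 255], dp=[[0.047, -0.05, 0], [0.047, -0.05, 0], [0.047, -0.05, 0], [0.047, -0.05, 0], [0, -0.059, 0], [0, -0.059, 0], [0, -0.059, 0], [0, 0, 0]], rotation=[[0, 0, 0], [0, 0, 0], [0, 0, 0], [0, 0, 0], [0, 0, 0], [0, 0, 0], [0, 0, 0], [0, 0, 0]])

```text
clock: 2.35
position: [0.6645, -0.1006, 0.3673]
tool_rot: [-3.14, 0.0, 0.09]
force: [0.2, -0.4, 0.5]
grip_width: -0.0002
```

```bash
python3 st.py; python3 - <<'E'
from workcell import grab_frame
import cv2
a=grab_frame("wrist");b=grab_frame("scene")[110:240,220:460]
cv2.imwrite("pics/w1.png",cv2.vconcat([cv2.resize(a,(560,350)),cv2.resize(b,(560,250))][:1]+[cv2.resize(b,(560,250))]))
E
```

```text
t2.35 rail xyz [ 0.1904 -0.1734  0.3673] rot [-3.14  0.    0.09] F [ 0.1 -0.4  0.5] w -0.0
```

View pics/w1.png

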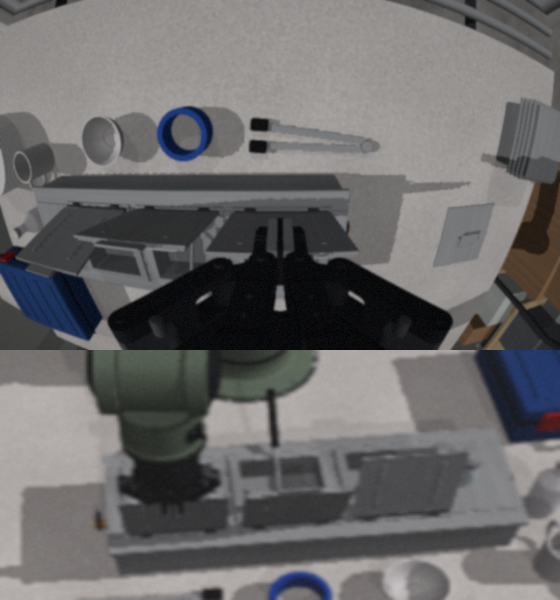

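Emit:
move_arm(jaw=[255, 255, 255, 255, 255, 255, 255, 255, 255, 255], dp=[[0, 0, 0.044], [0, 0, 0.044], [0, 0, 0.044], [-0.028, 0.003, 0], [-0.028, 0, 0], [-0.007, 0, 0], [-0.007, 0, 0], [-0.007, 0, 0], [-0.007, 0, 0], [-0.007, 0, 0]], rotation=[[0, 0, 0], [0, 0, 0], [0, 0, 0], [0, 0, 0], [0, 0, 0], [0, 0, 0], [0, 0, 0], [0, 0, 0], [0, 0, 0], [0, 0, 0]])

```text
clock: 3.7
position: [0.592, -0.1134, 0.2617]
tool_rot: [-3.142, -0.0, 0.085]
force: [2.8, -0.7, 1.8]
grip_width: 0.0
```

```bash
python3 st.py; python3 - <<'E'
import numpy as np
p=None
for t in np.arange(1.6,-0.01,-.1):
    r=.135; x=.08-r*np.cos(t)+.004*np.sin(t)+.011; z=.129+r*np.sin(t)+.004*np.cos(t)
    print(round(t,2),round(x,4),round(z,4), "" if p is None else np.round((x-p[0],p[1]-z)/np.array(.8),4)); p=(x,z)
E
```

```text
t3.70 rail xyz [ 0.1171 -0.18    0.2617] rot [-3.142 -0.     0.085] F [ 2.8 -0.9  1.8] w 0.0
1.6 0.0989 0.2638 
1.5 0.0854 0.2639 [-0.0169 -0.0001]
1.4 0.072 0.2627 [-0.0168  0.0015]
1.3 0.0587 0.2602 [-0.0166  0.0032]
1.2 0.0458 0.2563 [-0.0162  0.0048]
1.1 0.0333 0.2511 [-0.0156  0.0064]
1.0 0.0214 0.2448 [-0.0149  0.008 ]
0.9 0.0102 0.2372 [-0.014   0.0094]
0.8 -0.0002 0.2286 [-0.013   0.0108]
0.7 -0.0097 0.219 [-0.0119  0.012 ]
0.6 -0.0182 0.2085 [-0.0106  0.0131]
0.5 -0.0256 0.1972 [-0.0092  0.0141]
0.4 -0.0318 0.1853 [-0.0078  0.015 ]
0.3 -0.0368 0.1727 [-0.0063  0.0157]
0.2 -0.0405 0.1597 [-0.0047  0.0162]
0.1 -0.0429 0.1465 [-0.003   0.0166]
-0.0 -0.044 0.133 [-0.0013  0.0168]
```

Emit:
move_arm(jaw=[255, 255, 255, 255, 255, 255, 255, 255, 255, 255], dp=[[-0.01, 0, 0], [-0.01, 0, 0], [-0.01, 0, 0], [-0.01, 0, 0], [-0.0084, 0, 0], [-0.0084, 0, 0.001], [-0.0083, 0, 0.0016], [-0.0083, 0, 0.0016], [-0.0081, 0, 0.0024], [-0.0081, 0, 0.0024]], rotation=[[0, 0, 0], [0, 0, 0], [0, 0, 0], [0, 0, 0], [0, 0, 0], [0, 0, 0], [0, 0, 0], [0, 0, 0], [0, 0, 0], [0, 0, 0]])

```text
clock: 4.95
position: [0.5203, -0.1196, 0.2544]
tool_rot: [-3.142, -0.0, 0.085]
force: [2.3, -0.8, -0.6]
grip_width: 0.0004
```

```bash
python3 st.py
```

```text
t4.95 rail xyz [ 0.0451 -0.1801  0.2544] rot [-3.142 -0.     0.085] F [ 2.3 -1.  -0.6] w 0.0
```

Emit:
move_arm(jaw=[255, 255, 255, 255, 255, 255, 255, 255, 255, 255], dp=[[-0.0078, 0, 0.0032], [-0.0078, 0, 0.0032], [-0.0075, 0, 0.004], [-0.0075, 0, 0.004], [-0.007, 0, 0.0047], [-0.007, 0, 0.0047], [-0.0065, 0, 0.0054], [-0.0065, 0, 0.0054], [-0.006, 0, 0.006], [-0.006, 0, 0.006]], rotation=[[0, 0, 0], [0, 0, 0], [0, 0, 0], [0, 0, 0], [0, 0, 0], [0, 0, 0], [0, 0, 0], [0, 0, 0], [0, 0, 0], [0, 0, 0]])

```text
clock: 6.2
position: [0.465, -0.1243, 0.2169]
tool_rot: [-3.142, -0.0, 0.085]
force: [1.8, -1.0, -0.3]
grip_width: -0.0002
```

```bash
python3 st.py
```

```text
t6.20 rail xyz [-0.0104 -0.18    0.2169] rot [-3.142 -0.     0.085] F [ 1.8 -1.2 -0.3] w -0.0
```

Emit:
move_arm(jaw=[255, 255, 255, 255, 255, 255, 255, 255, 255, 255], dp=[[-0.0053, 0, 0.0065], [-0.0053, 0, 0.0065], [-0.0046, 0, 0.007], [-0.0046, 0, 0.007], [-0.0039, 0, 0.0075], [-0.0039, 0, 0.0075], [-0.0032, 0, 0.0078], [-0.0032, 0, 0.0078], [-0.0024, 0, 0.0081], [-0.0024, 0, 0.0081]], rotation=[[0, 0, 0], [0, 0, 0], [0, 0, 0], [0, 0, 0], [0, 0, 0], [0, 0, 0], [0, 0, 0], [0, 0, 0], [0, 0, 0], [0, 0, 0]])

```text
clock: 7.45
position: [0.4342, -0.1269, 0.1577]
tool_rot: [-3.142, -0.0, 0.085]
force: [0.6, 0.5, 1.2]
grip_width: -0.0001
```

```bash
python3 st.py
```

```text
t7.45 rail xyz [-0.0412 -0.18    0.1577] rot [-3.142 -0.     0.085] F [0.6 0.4 1.2] w -0.0
```

Emit:
move_arm(jaw=[255, 255, 255, 255, 255, 255, 255, 255], dp=[[-0.001, 0, 0.005], [-0.001, 0, 0.005], [-0.0007, 0, 0.005], [0, 0, 0.0045], [0, 0, 0.004], [0, 0, 0.003], [0, 0, 0.002], [0, 0, 0.0015]], rotation=[[0, 0, 0], [0, 0, 0], [0, 0, 0], [0, 0, 0], [0, 0, 0], [0, 0, 0], [0, 0, 0], [0, 0, 0]])

```text
clock: 8.45
position: [0.4321, -0.1271, 0.1341]
tool_rot: [-3.142, 0.0, 0.085]
force: [-0.2, 0.7, 1.8]
grip_width: 0.0001
```

```bash
python3 st.py
```

```text
t8.45 rail xyz [-0.0433 -0.18    0.1341] rot [-3.142  0.     0.085] F [-0.1  0.7  1.8] w 0.0
```

Emit:
move_arm(jaw=[255, 255, 255, 255], dp=[[0, 0, 0.0012], [0, 0, 0.0012], [0, 0, 0.0012], [0, 0, 0]], rotation=[[0, 0, 0], [0, 0, 0], [0, 0, 0], [0, 0, 0]])

```text
clock: 8.95
position: [0.4322, -0.1271, 0.1326]
tool_rot: [3.141, -0.001, 0.084]
force: [-11.5, 2.0, 41.3]
grip_width: 0.0002
```

```bash
python3 st.py
```

```text
t8.95 rail xyz [-0.0432 -0.1801  0.1326] rot [ 3.141e+00 -1.000e-03  8.400e-02] F [-11.3   3.   41.3] w 0.0
```

Emit:
move_arm(jaw=[255, 255, 255, 255, 255, 255, 255, 255], dp=[[0, 0, -0.003], [0, 0, -0.03], [0, 0, -0.06], [0, 0, -0.07], [0, 0, -0.07], [0, 0, -0.07], [0, 0, -0.04], [0, 0, 0]], rotation=[[0, 0, 0], [0, 0, 0], [0, 0, 0], [0, 0, 0], [0, 0, 0], [0, 0, 0], [0, 0, 0], [0, 0, 0]])

```text
clock: 9.95
position: [0.4329, -0.1272, 0.4077]
tool_rot: [3.14, -0.004, 0.085]
force: [0.3, -0.2, -0.6]
grip_width: -0.0001
```

```bash
python3 st.py
```

```text
t9.95 rail xyz [-0.0426 -0.1802  0.4077] rot [ 3.14  -0.004  0.085] F [ 0.3 -0.2 -0.6] w -0.0
```

Emit:
move_arm(jaw=[255, 255, 255, 255, 255, 255, 255, 255, 255], dp=[[0.032, -0.056, 0], [0.032, -0.056, 0], [0.032, -0.056, 0], [0.032, -0.056, 0], [0.032, -0.056, 0], [0.032, -0.056, 0], [0.032, -0.056, 0], [0.03, -0.053, 0], [0, 0, 0]], rotation=[[0, 0, 0], [0, 0, 0], [0, 0, 0], [0, 0, 0], [0, 0, 0], [0, 0, 0], [0, 0, 0], [0, 0, 0], [0, 0, 0]])

```text
clock: 11.08
position: [0.6042, 0.2485, 0.4028]
tool_rot: [-3.141, 0.004, 0.089]
force: [-0.4, -0.3, 0.5]
grip_width: 0.0001
```

```bash
python3 st.py; python3 - <<'E'
from workcell import grab_frame
import cv2
a=grab_frame("wrist");b=grab_frame("scene")[110:240,220:460]
cv2.imwrite("pics/w2.png",cv2.vconcat([cv2.resize(a,(560,350)),cv2.resize(b,(560,250))]))
E
```

```text
t11.07 rail xyz [0.1601 0.1795 0.4028] rot [-3.141  0.004  0.089] F [-0.4 -0.3  0.5] w 0.0
```

View pics/w2.png

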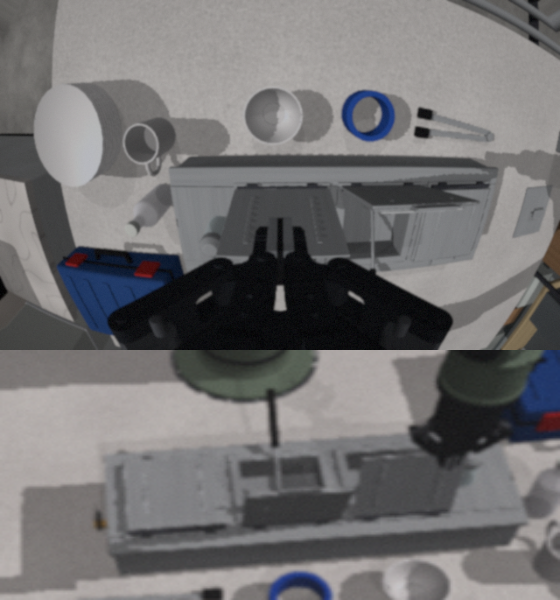

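The right lid is shut and the tool is centred behind the left lid. Next I'll go down and approach it.

Emit:
move_arm(jaw=[255, 255, 255, 255, 255, 255, 255, 255, 255, 255], dp=[[0, 0, 0.059], [0, 0, 0.059], [0, 0, 0.058], [-0.0375, 0, 0], [-0.03, 0, 0], [-0.0075, 0, 0], [-0.0075, 0, 0], [-0.0075, 0, 0], [-0.0075, 0, 0], [-0.0075, 0, 0]], rotation=[[0, 0, 0], [0, 0, 0], [0, 0, 0], [0, 0, 0], [0, 0, 0], [0, 0, 0], [0, 0, 0], [0, 0, 0], [0, 0, 0], [0, 0, 0]])

```text
clock: 12.42
position: [0.5206, 0.2377, 0.2648]
tool_rot: [-3.142, 0.0, 0.085]
force: [-0.1, -0.6, -0.1]
grip_width: 0.0001
```

```bash
python3 st.py
```

```text
t12.43 rail xyz [0.0758 0.1759 0.2648] rot [-3.142  0.     0.085] F [-0.2 -0.6 -0.1] w 0.0
```

Emit:
move_arm(jaw=[255, 255, 255, 255, 255, 255, 255, 255, 255, 255], dp=[[-0.0075, 0, 0.0015], [-0.0075, 0, 0.002], [-0.0075, 0, 0.0022], [-0.0075, 0, 0.0025], [-0.0075, 0, 0.0025], [-0.0078, 0, 0.0032], [-0.0078, 0, 0.0032], [-0.0075, 0, 0.004], [-0.0075, 0, 0.004], [-0.007, 0, 0.0047]], rotation=[[0, 0, 0], [0, 0, 0], [0, 0, 0], [0, 0, 0], [0, 0, 0], [0, 0, 0], [0, 0, 0], [0, 0, 0], [0, 0, 0], [0, 0, 0]])

```text
clock: 13.68
position: [0.4605, 0.2326, 0.2408]
tool_rot: [-3.142, 0.0, 0.085]
force: [0.5, 0.1, 2.0]
grip_width: 0.0
```

```bash
python3 st.py
```

```text
t13.68 rail xyz [0.0155 0.1759 0.2408] rot [-3.142  0.     0.085] F [0.5 0.1 2. ] w 0.0
```

On the arc at about 0.95 rad. I'll carry on to about 0.45.

Emit:
move_arm(jaw=[255, 255, 255, 255, 255, 255, 255, 255, 255, 255], dp=[[-0.007, 0, 0.0047], [-0.0065, 0, 0.0054], [-0.0065, 0, 0.0054], [-0.006, 0, 0.006], [-0.006, 0, 0.006], [-0.0053, 0, 0.0065], [-0.0053, 0, 0.0065], [-0.0046, 0, 0.007], [-0.0046, 0, 0.007], [-0.0039, 0, 0.0075]], rotation=[[0, 0, 0], [0, 0, 0], [0, 0, 0], [0, 0, 0], [0, 0, 0], [0, 0, 0], [0, 0, 0], [0, 0, 0], [0, 0, 0], [0, 0, 0]])

```text
clock: 14.92
position: [0.4163, 0.2289, 0.1911]
tool_rot: [-3.142, 0.0, 0.085]
force: [-0.5, -0.0, 1.3]
grip_width: -0.0002
```

```bash
python3 st.py
```

```text
t14.93 rail xyz [-0.0289  0.176   0.1911] rot [-3.142  0.     0.085] F [-0.5  0.   1.3] w -0.0
```

Emit:
move_arm(jaw=[255, 255, 255, 255, 255, 255, 255, 255, 255, 255], dp=[[-0.0039, 0, 0.0075], [-0.0032, 0, 0.0078], [-0.0032, 0, 0.0078], [-0.0024, 0, 0.0075], [-0.002, 0, 0.007], [-0.001, 0, 0.006], [-0.001, 0, 0.005], [-0.0007, 0, 0.005], [0, 0, 0.004], [0, 0, 0.004]], rotation=[[0, 0, 0], [0, 0, 0], [0, 0, 0], [0, 0, 0], [0, 0, 0], [0, 0, 0], [0, 0, 0], [0, 0, 0], [0, 0, 0], [0, 0, 0]])

```text
clock: 16.18
position: [0.4027, 0.2278, 0.142]
tool_rot: [-3.141, -0.0, 0.085]
force: [-0.9, 0.9, 1.3]
grip_width: 0.0001
```

```bash
python3 st.py
```

```text
t16.18 rail xyz [-0.0425  0.176   0.142 ] rot [-3.141 -0.     0.085] F [-0.8  1.   1.3] w 0.0
```

Emit:
move_arm(jaw=[255, 255, 255, 255, 255, 255], dp=[[0, 0, 0.003], [0, 0, 0.003], [0, 0, 0.002], [0, 0, 0.0015], [0, 0, 0.001], [0, 0, 0]], rotation=[[0, 0, 0], [0, 0, 0], [0, 0, 0], [0, 0, 0], [0, 0, 0], [0, 0, 0]])

```text
clock: 16.92
position: [0.4028, 0.2277, 0.1338]
tool_rot: [-3.142, -0.0, 0.085]
force: [-0.6, -0.4, 0.3]
grip_width: -0.0002
```

```bash
python3 st.py
```

```text
t16.93 rail xyz [-0.0424  0.1759  0.1338] rot [-3.142 -0.     0.085] F [-0.6 -0.3  0.3] w -0.0
```

Emit:
move_arm(jaw=[255, 255, 255], dp=[[0, 0, 0.001], [0, 0, 0.0008], [0, 0, 0]], rotation=[[0, 0, 0], [0, 0, 0], [0, 0, 0]])

```text
clock: 17.3
position: [0.4028, 0.2278, 0.1329]
tool_rot: [-3.142, -0.001, 0.085]
force: [-4.8, -1.3, 16.1]
grip_width: 0.0001
```

```bash
python3 st.py
```

```text
t17.30 rail xyz [-0.0424  0.176   0.1329] rot [-3.142e+00 -1.000e-03  8.500e-02] F [-4.9 -0.9 16.1] w 0.0
```

Emit:
move_arm(jaw=[255, 255, 255, 255, 255, 255, 255, 255, 255, 255], dp=[[0, 0, 0.0004], [0, 0, 0], [0, 0, -0.003], [0, 0, -0.03], [0, 0, -0.06], [0, 0, -0.07], [0, 0, -0.07], [0, 0, -0.07], [0, 0, -0.04], [0, 0, 0]], rotation=[[0, 0, 0], [0, 0, 0], [0, 0, 0], [0, 0, 0], [0, 0, 0], [0, 0, 0], [0, 0, 0], [0, 0, 0], [0, 0, 0], [0, 0, 0]])

```text
clock: 18.55
position: [0.4033, 0.2281, 0.4084]
tool_rot: [-3.14, -0.003, 0.084]
force: [0.8, 1.0, -1.0]
grip_width: -0.0001
```

```bash
python3 st.py; python3 - <<'E'
from workcell import grab_frame
import cv2
s=grab_frame("scene");t=grab_frame("top")
cv2.imwrite("pics/s3.png",s);cv2.imwrite("pics/t3.png",t)
b=s[135:255,240:460];a=t[140:275,160:400]
cv2.imwrite("pics/f3.png",cv2.vconcat([cv2.resize(b,(540,295)),cv2.resize(a,(540,304))]))
E
```

```text
t18.55 rail xyz [-0.0419  0.1763  0.4084] rot [-3.14e+00 -3.00e-03  8.40e-02] F [ 0.9  1.  -1. ] w -0.0
```

View pics/f3.png

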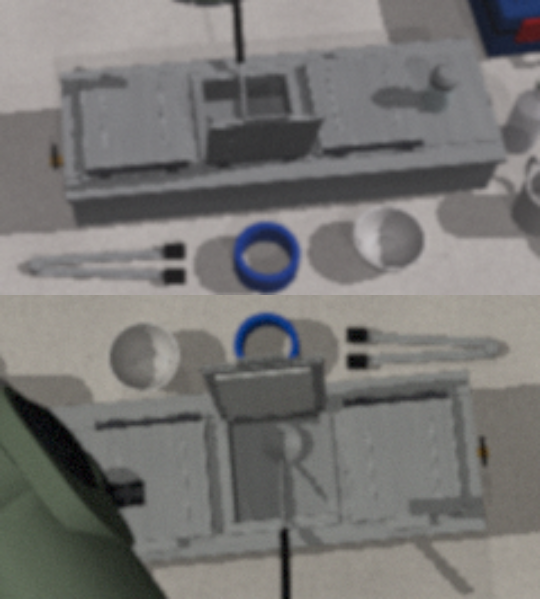

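Both outer lids lie flat. The middle lid, the spoon and the items around the rail look unmoved. The arm is clear, so I'm handing in.

```bash
python3 -c "
from workcell import workorder
print(workorder.job_done())"
```

```text
the job is handed in; nothing more can be done
None
```

I shut both empty pans' lids, the right one first and then the left. I pushed each over from behind with closed fingers, lowered it slowly and pressed it down. The job was handed in at about 18.6 s with the gripper about 0.28 m above the lids.

- **Lids shut:** The last scene and top pictures show both lids lying flat. The fingertip stopped at z = 132.6 mm on the right and 132.9 mm on the left; a shut lid's top should be at 133 mm.
- **Rest of the counter:** The middle pan's lid is still open with the spoon in it. By eye, the bowl, tape roll, tongs and shaker look where they were. I didn't measure them again. The squeeze bottle and mug lie partly outside the last view, and the spare lid fully outside it.
- **Press force:** The fingertips pressed the right lid with about 41 N, more than I intended. The 40 N limit is for the arm and gripper body, and only the fingertips should have been touching. The left lid read 16 N, then I pressed a little further without reading the force again.

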